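Unscrew the cap of a square jar braced in its holder

ROBOT

A 6-joint arm with a two-finger parallel gripper is mounted at the origin on the work surface; the furniture and walls round the work are solid. World frame = base frame: x ahead of the robot, y to its left, z up, the work surface at z = 0. Lengths are in mm, angles in rad, forces in N, time in s.
With the tool pointing down it reaches from about 400 to 925 mm from the base axis. Payload 12.5 kg.
Tool frame: the origin (TCP) lies at the centre of the arm's flange, where the gripper is bolted on; the fingertips stand 190 mm ahead of it and the grasp point (between the pads) lies 171 mm ahead of it (tip_extent is the distance from the TCP to the fingertips, in mm); z points along the fingers, y is the line along which they close (so a half turn about z gives the same grasp; the last joint's range is limited). The gripper opens to 95 mm and grips with 3 to 60 N. Pads are 20 mm wide; open, the fingers measure 119 mm over their backs; the gripper's body (75 mm by 180 mm) begins 59 mm behind the grasp point.
Start: joints at [-0.829, 0.491, 1.559, -0, 1.092, -0.106], TCP at [468.655, -413.506, 404.761] pointing down, gripper open.
Joint ranges: [-3.1, 3.1], [-0.84, 2.19], [0.05, 2.79], [-1.13, 4.28], [0.06, 2.93], [-2.69, 2.69]. Speed limits (rad/s): [2.22, 2.22, 2.79, 3.14, 3.14, 3.14].

INTERFACE

Orientations are given as a unit quaternion [x, y, z, w].
In Python, from cell import * gives the robot as it stands.
- The arm moves only by the tool jog_arm, never from a script. Its argument "increments" is a list of rows, each a list of 7 numbers: the shift along the tool's x, y, z each as a share of 0.5 m, from -1 to 1, then the turn, a rotation vector about the tool's x, y, z each as a share of 90 degrees, from -1 to 1, then the opening, from -1 (shut) to 1 (fully open), so that 0 is half open. In form: [[tx, ty, tz, wx, wy, wz, hand], ...]. A call has 1 to 12 rows; each row is the pose to reach, as a shift and turn from the pose commanded when the call began, along the tool's axes at that moment; what a row does not reach only later rows make up. A row lasts 1/12 s, in which the tool goes at most 41.7 mm and 7.16 degrees, less where a joint would pass 70% of its speed; a pose out of reach is approached as far as the arm can. A call with a number of a shift or a turn outside -1 to 1 is refused whole. A call with a gripper value outside its range is refused whole. The fingers move at their own pace and stop on an object; "newtons" is the grip in N (left out, the last holds). Time passes only in rows, so rows that repeat a pose let the fingers close. It gives the time, the measured TCP pose, the force, the opening and the grip force at its end, in the units of the state.
- get_obs(): the state, without advancing time (a new reading comes with each control period).
- read_camera(name): name is "scene" or "top" or "wrist"; returns the picture (400x640x3 uint8, blue, green, red); there is no depth.
- camera_model(name): a dict with "fx", "fy", "cx", "cy" (pixels), "R" (3x3) and "t" (3): a world point X has camera coordinates R X + t; the wrist camera has in their place "mount" (4x4, takes a point from camera to tool coordinates, whose origin is the TCP and whose axes are the flange's). Camera axes: x right, y down, z forward; pixel columns grow to the right and rows downward; lengths in mm; the calibration is good to about 2 mm. A picture is of the moment at which its call begins: read the wrist's pose just before it. camera_model takes no time and is no camera call.
- job_done(): hands the job in; it is judged then, once.
The state is a dict: "time": time; "joint_positions": joint angles; "dq": joint speeds; "joint_torque": joint torques, N m; "position": TCP position; "orientation": TCP orientation; "contact_force": force on the tool from outside, world axes, zero at the start; "wrist_torque": the same for the moment, N m; "width": opening from 0.0 (shut) to 1.0 (fully open); "gripper_force": force on a finger pad.
Only numpy, scipy, OpenCV 4.12 (cv2) and the standard library are available. Lean on these libraries where they do the work, as an engineer would, in place of code of your own. Each camera call takes 0.05 s, during which the arm holds its last target. There are 200 camera calls.

TASK

Stand the square screw-cap jar, still closed, upright and fully down in the square pocket of the wooden holder block so that it cannot turn. Then unscrew its tight cap anticlockwise without pulling the jar out, stop turning when the threads let go, and lift the cap straight up. Finish while still holding the cap level, two or three centimetres above the open mouth, and leave the things round about where they are.

Things in the scene. Friction and masses are not known exactly. Their poses are not given: they have to be found in the camera images.
- jar: Loose grey jar, 0.28-0.46 kg: square body 66 x 66 mm, 60 mm high, round shoulder to 63 mm, round neck to the mouth at 90 mm; 95 mm high with its cap. Origin at the centre of its underside, z up, x and y along the square's sides (quarter turns are alike). Stands on the table, cap on, and would turn there along with the tight cap; in the pocket it turns only about 0.08 rad either way.
- jar_mouth (a point): Centre of the jar's mouth rim, 90 mm above its underside.
- cap: Ribbed grey cap, 59 mm across, 29 mm high, 50 g. Origin at the centre of its lower edge, z up; closed it lies 66 mm above the jar's underside. Closed it can carry the jar. Sprung liner makes it tight (0.1-0.4 N m); it rises 1 mm in the turn. It comes free 1.1 rad anticlockwise (from above) of closed; at 1.66 rad it meets a stop: about 1.3 rad is right. Pulled before that, it lifts the jar.
- holder: Fixed light wooden block, 110 x 110 x 42 mm, with a square pocket 70 x 70 mm at its centre, 30 mm deep, sides parallel to the block's, 3 mm chamfer round the mouth. Origin at the centre of its underside on the table, x and y along its sides, z up.
- pocket_floor (a point): Centre of the pocket's floor, 12 mm above the table: the jar's underside centre comes here (2 mm play each way).
- screw_box: Bystander: small cardboard screw box, 62 x 95 x 40 mm, beyond the work. Origin at the centre of its underside.
- tape_roll: Bystander: roll of masking tape lying flat, 100 mm across, 25 mm high. Origin at the centre of its underside.
- small_tin: Bystander: tin, 77 mm across, 127 mm high, beyond the work. Origin at the centre of its underside.

How it is judged:
By the outcome, as a careful person would: the job done as asked, in the order asked, and still so for the second after the job is handed in, while the arm keeps its last pose, push and grip.
It also fails if it takes over 61 s, if anything falls off the work surface, if the arm or the gripper's body presses on something with over 40 N, if the wrist force passes 120 N, or if a joint passes its speed limit or range.

## Working session

There is one attempt and no reset: what is moved stays moved. The work goes in short steps, Python scripts to look and compute and a tool call to move; the robot and the scene stay as the last step left them, time stands still between calls to the robot, and variables do not carry over. Pictures are saved under pics/ and viewed, at most 13 in all, crops included, and the job is handed in when it is done.

Besides the shell and the picture viewer there is one more tool, called after ">>>" as name([rows], argument=value, ...), one row to a line, values as JSON. jog_arm: Moves the arm, as the interface text tells. Shift numbers are shares of 0.5 m and turn numbers shares of 90 degrees, none past 1 either way. Its arguments: {"type":"object","properties":{"increments":{"type":"array","items":{"type":"array","items":{"type":"number"}}},"newtons":{"type":"number"}},"required":["increments"]}

```bash
mkdir -p pics; ls; python3 - <<'E'
from cell import *
import cv2,numpy as np
o=get_obs();print({k:np.round(v,3).tolist() for k,v in o.items()})
a=read_camera("scene");b=read_camera("top")
cv2.imwrite("pics/s0.png",a);cv2.imwrite("pics/t0.png",b)
for n in("scene","top","wrist"):print(n,camera_model(n))
E
```

```text
pics
{'time': 0.0, 'joint_positions': [-0.829, 0.492, 1.559, 0.0, 1.092, -0.106], 'dq': [0.002, -0.0, 0.002, -0.002, -0.001, -0.001], 'joint_torque': [-0.002, -61.267, -25.818, 0.069, 0.048, -0.0], 'position': [468.629, -413.495, 404.156], 'orientation': [0.911, 0.411, -0.0, -0.001], 'contact_force': [0.152, 0.201, -0.311], 'wrist_torque': [-0.01, -0.014, 0.045], 'gripper_force': 0.0, 'width': 0.999}
scene {'fx': 442.03044092058343, 'fy': 442.03044092058343, 'cx': 316.54407824675127, 'cy': 203.2355366906964, 'R': array([[-0.85400836, -0.52023506,  0.00502017],
       [-0.3571439 ,  0.57920973, -0.73277849],
       [ 0.37830933, -0.62759188, -0.68044873]]), 't': array([505.28847049, 355.58839019, 790.0623461 ])}
top {'fx': 426.2345306592064, 'fy': 426.2345306592064, 'cx': 324.0642286199466, 'cy': 200.47793138370739, 'R': array([[ 0.00538642, -0.99983949,  0.01708766],
       [-0.99013889, -0.00772469, -0.13987603],
       [ 0.13998557, -0.01616573, -0.99002157]]), 't': array([-96.37431281, 631.26061916, 978.92195291])}
wrist {'fx': 340.43761254103805, 'fy': 340.43761254103805, 'cx': 316.78702408589635, 'cy': 195.79434201714946, 'mount': array([[-1.04534670e-03, -9.63539720e-01, -2.67563290e-01,
         7.55646867e+01],
       [ 9.99999428e-01, -1.06838033e-03, -5.94970193e-05,
        -1.85307791e-01],
       [-2.28531614e-04, -2.67563199e-01,  9.63540286e-01,
         1.90700619e+01],
       [ 0.00000000e+00,  0.00000000e+00,  0.00000000e+00,
         1.00000000e+00]])}
```

View pics/s0.png

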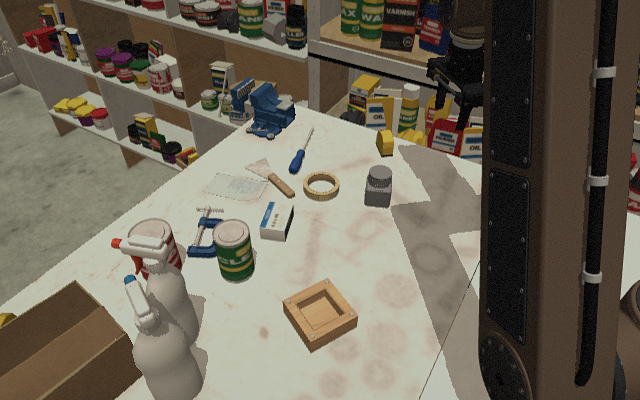

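View pics/t0.png

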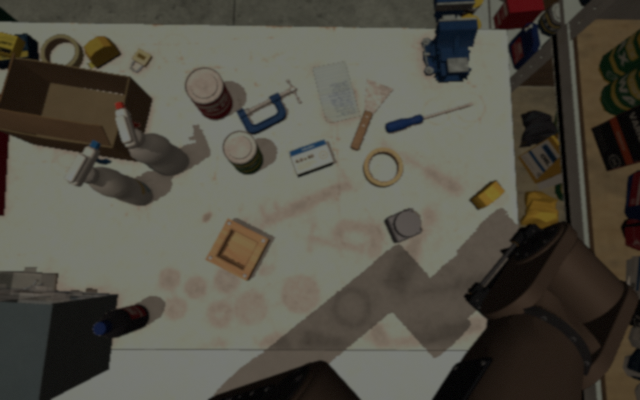

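The scene view has the jar near (379,187), its cap top near (380,171), and the holder at (320,312). The top view has the jar at (404,225) and the holder at (239,248). Next I'll triangulate roughly.

```bash
cat > h.py <<'E'
from cell import *
import cv2,numpy as np
from scipy.spatial.transform import Rotation as Ro
def cam(n,o=None):
    m=camera_model(n);K=np.array([[m['fx'],0,m['cx']],[0,m['fy'],m['cy']],[0,0,1]])
    if n!='wrist':return K,m['R'],m['t']
    T=np.eye(4);T[:3,:3]=Ro.from_quat(o['orientation']).as_matrix();T[:3,3]=o['position']
    M=np.linalg.inv(T@m['mount']);return K,M[:3,:3],M[:3,3]
def P(c):K,R,t=c;return K@np.c_[R,t]
def tri(c1,p1,c2,p2):
    X=cv2.triangulatePoints(P(c1),P(c2),np.array(p1,float),np.array(p2,float))[:,0];return X[:3]/X[3]
def atz(c,p,z):
    K,R,t=c;d=R.T@np.linalg.inv(K)@[p[0],p[1],1];o=-R.T@t;return o+d*(z-o[2])/d[2]
def proj(c,X):
    q=P(c)@np.r_[X,1];return q[:2]/q[2]
def tool(o,X):  # grasp-frame delta to put grasp point at X, tool axes (mm)
    R=Ro.from_quat(o['orientation']).as_matrix();return R.T@(np.array(X)-o['position'])-[0,0,171]
def show(o):print({k:np.round(o[k],3).tolist() for k in('time','joint_positions','position','orientation','contact_force','wrist_torque','width','gripper_force')})
E
python3 - <<'E'
from h import *
s,t=cam('scene'),cam('top')
print('cap',tri(s,(380,171),t,(408,219)))
print('hold',tri(s,(320,312),t,(240,247)))
for c,p in((s,(380,171)),(t,(408,219))):print(atz(c,p,95))
for p in((231,219),(272,236),(248,279),(207,258)):print(atz(t,p,42))
for p in((328,278),(357,312),(312,338),(283,306)):print(atz(s,p,42))
E
```

```text
cap [ 580.59481712 -285.26760718   89.78892154]
hold [518.60102856 109.990836    15.45341329]
[ 574.82919951 -280.14000473   95.        ]
[ 583.71210663 -282.89580008   95.        ]
[585.95702255 129.63176471  42.        ]
[546.08464285  31.0615397   42.        ]
[445.21224835  84.90653041  42.        ]
[493.41972004 182.62828346  42.        ]
[536.77821692  43.8286814   42.        ]
[445.58021425  86.10516555  42.        ]
[491.57998498 181.18119262  42.        ]
[578.44400281 151.26205221  42.        ]
```

>>> jog_arm([
  [0.24,0,0,0,0,0,1],
  [0.24,0,0,0,0,0,1],
  [0.24,0,0,0,0,0,1],
  [0.24,0,0,0,0,0,1],
  [0.24,0,0,0,0,0,1],
  [0.24,0,0,0,0,0,1],
])

```text
time: 0.6
position: [548.0, -323.6, 404.4]
orientation: [0.911, 0.412, -0.0, -0.0]
contact_force: [-0.4, 0.1, -0.1]
width: 0.998
gripper_force: 0.0
```

```bash
python3 - <<'E'
from h import *
import pickle
o=get_obs();im=read_camera('wrist');pickle.dump((o,im),open('w1.pkl','wb'));show(o);print(proj(cam('wrist',o),(580,-283,95)))
E
```

```text
{'time': 0.6, 'joint_positions': [-0.637, 0.508, 1.529, -0.0, 1.105, 0.085], 'position': [547.957, -323.594, 404.442], 'orientation': [0.911, 0.412, -0.0, -0.0], 'contact_force': [-0.371, 0.078, -0.06], 'wrist_torque': [-0.063, -0.012, -0.025], 'width': 0.998, 'gripper_force': 0.0}
[313.79904708 130.6921544 ]
```

>>> jog_arm([
  [0.14,0,0,0,0,0,1],
  [0.14,0,0,0,0,0,1],
  [0.14,0,0,0,0,0,1],
  [0.14,0,0,0,0,0,1],
])

```text
time: 0.98
position: [594.3, -271.2, 404.5]
orientation: [0.911, 0.412, -0.0, -0.0]
contact_force: [-0.0, -0.2, -0.2]
width: 1.0
gripper_force: 0.0
```

```bash
python3 - <<'E'
from h import *
import pickle
o=get_obs();im=read_camera('wrist');pickle.dump((o,im),open('w2.pkl','wb'));show(o);print(proj(cam('wrist',o),(580,-283,95)))
a=pickle.load(open('w1.pkl','rb'))[1]
v=[]
for m,(u,w) in((a,(0,0)),(im,(0,0))):v.append(m)
cv2.imwrite('pics/w.png',np.hstack([cv2.resize(m[:,170:470],None,fx=1.3,fy=1.3) for m in v]))
E
```

```text
{'time': 0.983, 'joint_positions': [-0.529, 0.532, 1.484, -0.0, 1.125, 0.193], 'position': [594.341, -271.222, 404.549], 'orientation': [0.911, 0.412, -0.0, -0.0], 'contact_force': [-0.019, -0.167, -0.164], 'wrist_torque': [0.068, -0.023, 0.027], 'width': 1.0, 'gripper_force': 0.0}
[313.77186686 209.9398311 ]
```

View pics/w.png

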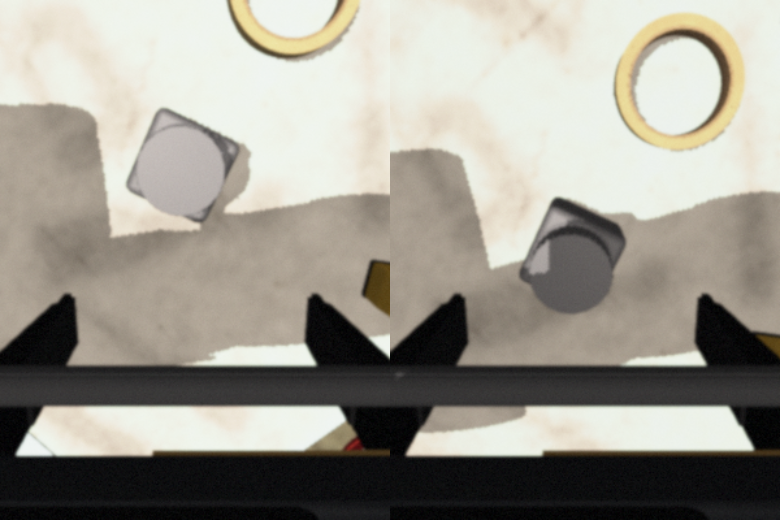

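The left view has the cap top centre at (180,170) and body corners at (163,108), (238,147) and (128,188). The right view has the cap at (570,271) and corners at (557,198), (625,237) and (520,275). The montage is scaled 1.3, with columns starting at 170.

```bash
python3 - <<'E'
from h import *
import pickle
a=cam('wrist',pickle.load(open('w1.pkl','rb'))[0]);o2=pickle.load(open('w2.pkl','rb'))[0];b=cam('wrist',o2)
f=lambda x,y:(170+x/1.3,y/1.3)
L=[(180,170),(163,108),(238,147),(128,188)];Rr=[(180,271),(167,198),(235,237),(130,275)]
X=[tri(a,f(*p),b,f(*q)) for p,q in zip(L,Rr)]
for x in X:print(x.round(1))
for p,q in zip(L,Rr):print(atz(a,f(*p),60 if p!=L[0] else 95).round(1),atz(b,f(*q),60 if p!=L[0] else 95).round(1))
R=Ro.from_quat(o2['orientation']).as_matrix();print(R.round(3))
E
```

```text
[ 576.  -280.3   88.8]
[ 594.1 -240.    24.7]
[ 616.9 -298.8   40.8]
[ 533.8 -265.8   45.5]
[ 576.6 -280.1   95. ] [ 577.4 -278.8   95. ]
[ 593.6 -242.    60. ] [ 599.8 -238.2   60. ]
[ 615.9 -297.    60. ] [ 618.4 -294.    60. ]
[ 536.8 -266.2   60. ] [ 538.2 -263.4   60. ]
[[ 0.661  0.75  -0.   ]
 [ 0.75  -0.661 -0.   ]
 [-0.    -0.    -1.   ]]
```

>>> jog_arm([
  [-0.036,-0.0144,0,0,0,0,1],
  [-0.036,-0.0144,0.05,0,0,0,1],
  [-0.036,-0.0144,0.1,0,0,0,1],
  [-0.036,-0.0144,0.15,0,0,0,1],
  [-0.036,-0.0144,0.18,0,0,0,1],
  [-0.036,-0.0144,0.18,0,0,0,1],
  [-0.036,-0.0144,0.18,0,0,0,1],
])

```text
time: 1.62
position: [576.4, -281.1, 314.6]
orientation: [0.912, 0.411, -0.0, -0.0]
contact_force: [-0.3, -0.5, -0.0]
width: 1.002
gripper_force: 0.0
```

```bash
python3 - <<'E'
from h import *
o=get_obs();im=read_camera('wrist');show(o);c=cam('wrist',o);p=proj(c,(577,-280,95));print(p)
cv2.imwrite('pics/w3.png',im)
g=o['position']+Ro.from_quat(o['orientation']).apply([0,0,171]);print(g,proj(c,g))
E
```

```text
{'time': 1.617, 'joint_positions': [-0.557, 0.609, 1.607, -0.0, 0.926, 0.168], 'position': [576.385, -281.093, 314.633], 'orientation': [0.912, 0.411, -0.0, -0.0], 'contact_force': [-0.329, -0.547, -0.014], 'wrist_torque': [-0.056, -0.032, -0.036], 'width': 1.002, 'gripper_force': 0.0}
[317.07016638 224.37981835]
[ 576.21653497 -281.01825919  143.63339515] [317.25333483 261.50342631]
```

View pics/w3.png

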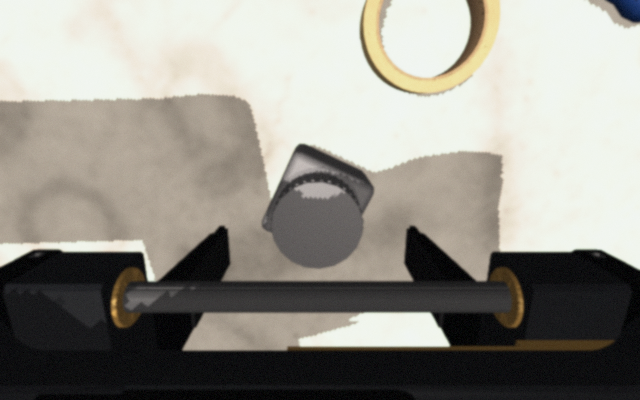

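The cap top is a circle centred at (317,222), which matches the predicted (317,224). I'll descend and grip.

>>> jog_arm([
  [0.003,0,0.05,0,0,0,1],
  [0.003,0,0.08,0,0,0,1],
  [0.003,0,0.111,0,0,0,1],
  [0.003,0,0.111,0,0,0,1],
  [0.003,0,0.111,0,0,0,1],
  [0.003,0,0.111,0,0,0,0],
  [0.003,0,0.111,0,0,0,0],
  [0.003,0,0.111,0,0,0,-1],
  [0.003,0,0.111,0,0,0,-1],
  [0.003,0,0.111,0,0,0,-1],
  [0.003,0,0.111,0,0,0,-1],
  [0.003,0,0.111,0,0,0,-1],
], newtons=45)

```text
time: 2.67
position: [578.1, -278.6, 259.4]
orientation: [0.911, 0.411, 0.0, 0.0]
contact_force: [-0.4, 1.9, 1.3]
width: 0.603
gripper_force: 45.0
```

>>> jog_arm([
  [0,0,-0.02,0,0,0,-1],
  [0,0,-0.06,0,0,0,-1],
  [0,0,-0.14,0,0,0,-1],
  [0,0,-0.22,0,0,0,-1],
  [0,0,-0.3,0,0,0,-1],
  [0,0,-0.3,0,0,0,-1],
])

```text
time: 3.17
position: [578.3, -278.6, 417.9]
orientation: [0.911, 0.411, 0.003, 0.005]
contact_force: [0.5, -0.7, -2.9]
width: 0.599
gripper_force: 45.0
```

>>> jog_arm([
  [0.02,-0.04,0,0,0,0,-1],
  [0.05,-0.1,0,0,0,0,-1],
  [0.08,-0.17,0,0,0,0,-1],
  [0.11,-0.24,0,0,0,0,-1],
  [0.15,-0.31,0,0,0,0,-1],
  [0.18,-0.38,0,0,0,0,-1],
  [0.21,-0.45,0,0,0,0,-1],
  [0.24,-0.52,0,0,0,0,-1],
  [0.26,-0.57,0,0,0,0,-1],
  [0.28,-0.6,0,0,0,0,-1],
  [0.28,-0.608,0,0,0,0,-1],
  [0.28,-0.608,0,0,0,0,-1],
])

```text
time: 4.17
position: [442.1, 28.2, 409.4]
orientation: [0.911, 0.412, -0.0, 0.0]
contact_force: [-0.3, 0.0, -3.8]
width: 0.603
gripper_force: 45.0
```

```bash
python3 - <<'E'
from h import *
import pickle
o=get_obs();im=read_camera('wrist');pickle.dump((o,im),open('w4.pkl','wb'));show(o);print(proj(cam('wrist',o),(515,110,42)))
E
```

```text
{'time': 4.167, 'joint_positions': [-0.086, 0.226, 1.976, -0.0, 0.94, 0.636], 'position': [442.092, 28.234, 409.376], 'orientation': [0.911, 0.412, -0.0, 0.0], 'contact_force': [-0.281, 0.04, -3.832], 'wrist_torque': [0.006, -0.001, -0.01], 'width': 0.603, 'gripper_force': 44.999}
[317.69516664  64.4257561 ]
```

>>> jog_arm([
  [-0.08,0,0,0,0,0,-1],
  [-0.12,0,0,0,0,0,-1],
  [-0.12,0,0,0,0,0,-1],
  [-0.12,0,0,0,0,0,-1],
])

```text
time: 4.55
position: [403.1, -18.9, 409.4]
orientation: [0.912, 0.41, 0.0, 0.0]
contact_force: [0.8, -1.0, -3.1]
width: 0.604
gripper_force: 45.0
```

```bash
python3 - <<'E'
from h import *
import pickle
o=get_obs();im=read_camera('wrist');pickle.dump((o,im),open('w5.pkl','wb'));show(o);print(proj(cam('wrist',o),(515,110,42)))
a=pickle.load(open('w4.pkl','rb'))[1]
cv2.imwrite('pics/w45.png',np.hstack([cv2.resize(m[:,170:470],None,fx=1.3,fy=1.3) for m in (a,im)]))
E
```

```text
{'time': 4.55, 'joint_positions': [-0.211, 0.168, 2.057, -0.0, 0.917, 0.515], 'position': [403.098, -18.924, 409.392], 'orientation': [0.912, 0.41, 0.0, 0.0], 'contact_force': [0.806, -0.956, -3.057], 'wrist_torque': [0.028, -0.002, -0.022], 'width': 0.604, 'gripper_force': 44.999}
[314.45263581  -7.00602911]
```

View pics/w45.png

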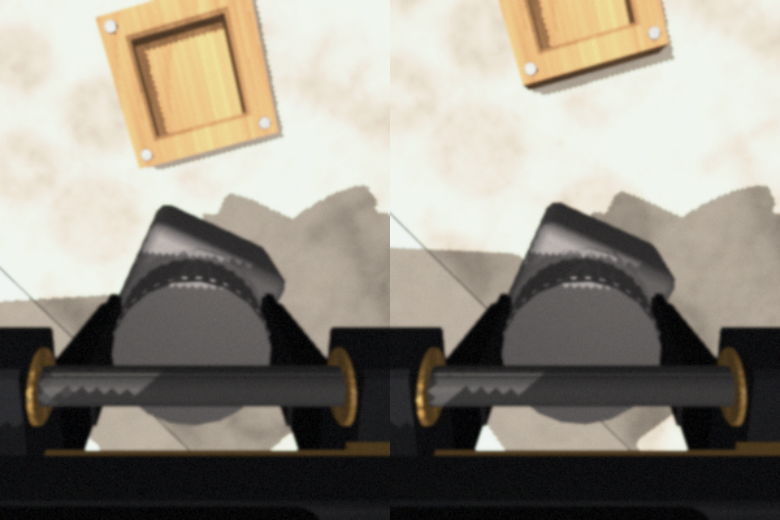

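The left view has the holder's top corners near (96,18), (281,134) and (143,167). The right view has the lower corners at (529,85) and (666,45). The held jar's top rear edge runs from (165,207) to (285,275). I'll enlarge the area.

```bash
python3 - <<'E'
from h import *
import pickle
a=pickle.load(open('w4.pkl','rb'))[1];b=pickle.load(open('w5.pkl','rb'))[1]
A=cv2.resize(a[0:135,235:395],None,fx=4,fy=4,interpolation=cv2.INTER_CUBIC)[:, :]
B=cv2.resize(b[0:75,235:395],None,fx=4,fy=4,interpolation=cv2.INTER_CUBIC)
A=cv2.resize(a[0:135,235:395],None,fx=4.4,fy=4.4,interpolation=cv2.INTER_CUBIC)
cv2.imwrite('pics/cA.png',A);cv2.imwrite('pics/cB.png',B)
E
```

```text
(no output)
```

View pics/cA.png

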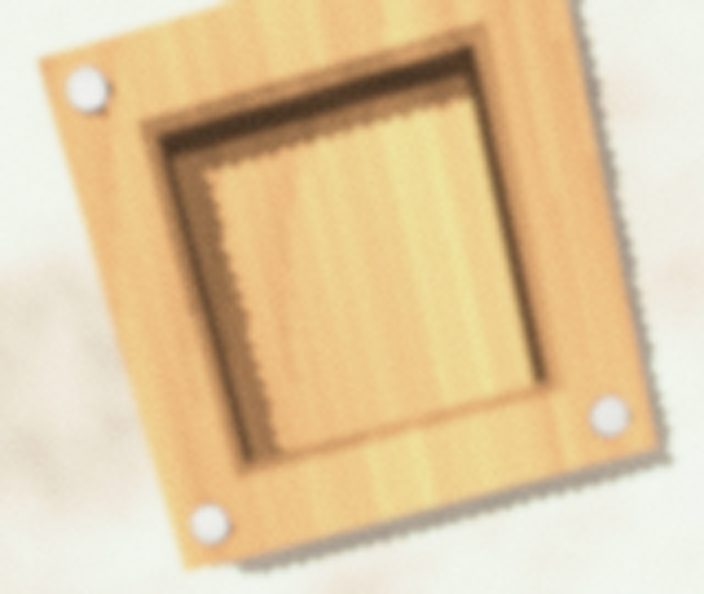

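View pics/cB.png

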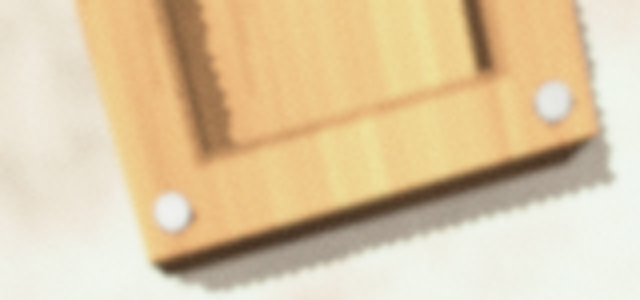

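Crop A has the holder corners at TL (40,60), BL (185,570) and BR (662,455), with screws at (89,89), (210,523) and (608,416). Crop B has BL (152,262), BR (597,132), and screws (173,212) and (552,101).

```bash
python3 - <<'E'
from h import *
import pickle
oa,ia=pickle.load(open('w4.pkl','rb'));ob,ib=pickle.load(open('w5.pkl','rb'))
a,b=cam('wrist',oa),cam('wrist',ob)
fa=lambda p:(235+(p[0]+.5)/4.4-.5,(p[1]+.5)/4.4-.5);fb=lambda p:(235+(p[0]+.5)/4-.5,(p[1]+.5)/4-.5)
for p,q in(((185,570),(152,262)),((662,455),(597,132)),((210,523),(173,212)),((608,416),(552,101))):print(tri(a,fa(p),b,fb(q)).round(1))
for c,f,ps in((a,fa,[(40,60),(185,570),(662,455)]),(b,fb,[(152,262),(597,132)]),(a,fa,[(89,89),(210,523),(608,416)])):
    X=np.array([atz(c,f(p),42) for p in ps]);d=np.diff(X,axis=0);print(X.round(1).tolist(),np.degrees(np.arctan2(d[:,1],d[:,0])).round(1),np.linalg.norm(d,axis=1).round(1),(X[0]+X[-1])/2)
for o in(oa,ob):
    x=Ro.from_quat(o['orientation']).as_matrix();print('toolx yaw',np.degrees(np.arctan2(x[1,0],x[0,0])))
cv2.imwrite('pics/j.png',cv2.resize(ia[145:285,235:405],None,fx=4,fy=4,interpolation=cv2.INTER_CUBIC))
E
```

```text
[443.6  91.2  39.9]
[538.9  41.4  54.8]
[455.3  95.2  43.5]
[537.1  54.1  45.4]
[[493.0, 188.5, 42.0], [443.6, 91.4, 42.0], [541.3, 39.2, 42.0]] [-116.9  -28.1] [108.9 110.8] [517.1431824  113.85315414  42.        ]
[[444.0, 90.7, 42.0], [541.6, 42.1, 42.0]] [-26.5] [109.1] [492.77158461  66.38637069  42.        ]
[[496.8, 177.7, 42.0], [455.1, 95.3, 42.0], [537.5, 53.8, 42.0]] [-116.9  -26.8] [92.3 92.3] [517.16351265 115.73948509  42.        ]
toolx yaw 48.691305873910856
toolx yaw 48.4015578878554
```

View pics/j.png

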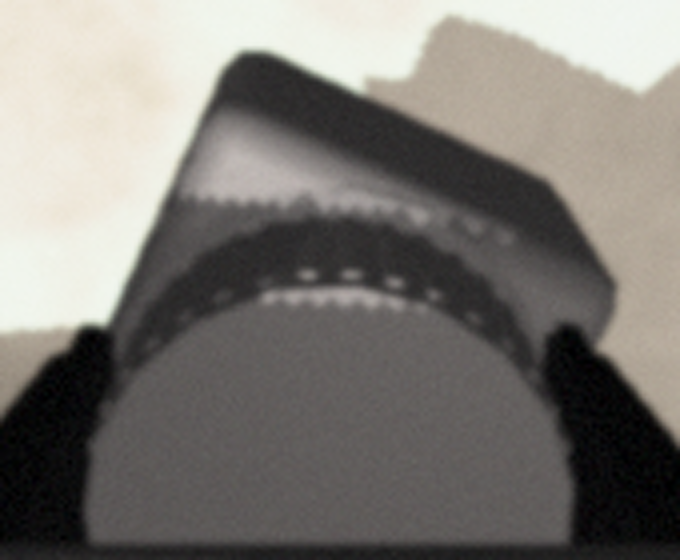

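The crop shows the jar's bottom edge running (330,78)→(530,170), its body-top edge (250,108)→(480,215), and the cap circle spanning columns 88–575 with its top at row 295.

```bash
python3 - <<'E'
from h import *
import pickle
m=camera_model('wrist');M=m['mount']
def at(p,z):
    u,v=235+(p[0]+.5)/4-.5,145+(p[1]+.5)/4-.5
    d=M[:3,:3]@[(u-m['cx'])/m['fx'],(v-m['cy'])/m['fy'],1];o=M[:3,3];return o+d*(z-o[2])/d[2]
for p,q,z in(((330,78),(530,170),259.4),((250,108),(480,215),199.4)):
    A,B=at(p,z),at(q,z);d=B-A;n=np.array([-d[1],d[0]])/np.hypot(*d[:2]);print(A,B,np.degrees(np.arctan2(d[1],d[0])),'dist of edge from tool axis',n@A[:2])
print('cap front',at((331,295),164.4),'left/right',at((88,500),164.4),at((575,500),164.4))
show(get_obs())
E
```

```text
[3.23016044e+01 6.69111362e-02 2.59400000e+02] [ 15.33285932  36.43063354 259.4       ] 115.01560986369643 dist of edge from tool axis -29.299769679724193
[ 39.02354743 -10.78123018 199.4       ] [ 23.99021593  20.64871992 199.4       ] 115.562362993219 dist of edge from tool axis -30.551744872280462
cap front [2.46300287e+01 6.10571844e-02 1.64400000e+02] left/right [ -0.88250103 -28.59230245 164.4       ] [ -0.94939525  28.80512982 164.4       ]
{'time': 4.6, 'joint_positions': [-0.21, 0.168, 2.056, 0.0, 0.917, 0.516], 'position': [403.501, -18.457, 409.377], 'orientation': [0.912, 0.41, 0.0, 0.0], 'contact_force': [0.503, 1.146, -2.742], 'wrist_torque': [-0.002, -0.054, -0.001], 'width': 0.603, 'gripper_force': 44.999}
```

```bash
python3 - <<'E'
from h import *
m=camera_model('wrist');M=np.linalg.inv(m['mount'])
for X in([10,47.5,190],[10,-47.5,190],[10,59.5,190],[0,47.5,190],[10,28.5,190],[10,-28.5,190]):
    c=M[:3,:3]@X+M[:3,3];print(X,m['fx']*c[0]/c[2]+m['cx'],m['fy']*c[1]/c[2]+m['cy'])
E
```

```text
[10, 47.5, 190] 405.92066951999493 228.27728975176342
[10, -47.5, 190] 228.45456108468227 228.4658213036457
[10, 59.5, 190] 428.33820316183403 228.25347443038103
[0, 47.5, 190] 404.65016144001675 245.54663541682518
[10, 28.5, 190] 370.4265908318599 228.31499697257703
[10, -28.5, 190] 263.94692578619157 228.42811590368993
```

>>> jog_arm([
  [0.06,-0.002,0,0,0,-0.06,-1],
  [0.13,-0.004,0,0,0,-0.13,-1],
  [0.2,-0.006,0,0,0,-0.2,-1],
  [0.27,-0.008,0,0,0,-0.27,-1],
  [0.33,-0.009,0.02,0,0,-0.34,-1],
  [0.356,-0.0095,0.06,0,0,-0.41,-1],
  [0.356,-0.0095,0.1,0,0,-0.443,-1],
  [0.356,-0.0095,0.14,0,0,-0.443,-1],
  [0.356,-0.0095,0.16,0,0,-0.443,-1],
  [0.356,-0.0095,0.16,0,0,-0.443,-1],
  [0.356,-0.0095,0.16,0,0,-0.443,-1],
])

```text
time: 5.52
position: [517.8, 119.1, 329.2]
orientation: [0.717, 0.697, -0.0, -0.0]
contact_force: [0.9, 0.2, -3.1]
width: 0.601
gripper_force: 45.0
```

```bash
python3 - <<'E'
from h import *
import pickle
o=get_obs();im=read_camera('wrist');s=read_camera('scene');show(o)
pickle.dump((o,im,s),open('w6.pkl','wb'))
x=Ro.from_quat(o['orientation']).as_matrix();print('yaw',np.degrees(np.arctan2(x[1,0],x[0,0])));print(x.round(4))
c=cam('wrist',o)
# overlay of expected holder outline and pocket mouth at z=42
h=np.array([517.2,114.8]);th=np.radians(-26.85);Rt=np.array([[np.cos(th),-np.sin(th)],[np.sin(th),np.cos(th)]])
v=cv2.resize(im,None,fx=1.25,fy=1.25);
B=cv2.resize(s[215:365,250:400],None,fx=3.3,fy=3.3,interpolation=cv2.INTER_CUBIC)
A=cv2.resize(im[60:285,217:417],(440,495),interpolation=cv2.INTER_CUBIC)
for r in(55,):
    q=[proj(c,np.r_[h+Rt@np.array(k)*r,42]) for k in((1,1),(1,-1),(-1,-1),(-1,1))]
    cv2.polylines(A,[np.int32([( (p[0]-217)*2.2,(p[1]-60)*2.2) for p in q])],True,(0,0,255),1)
print(A.shape,B.shape);v=np.hstack([A,B])
cv2.imwrite('pics/w6.png',v[:, :800])
E
```

```text
{'time': 5.517, 'joint_positions': [0.102, 0.454, 1.872, -0.0, 0.816, 0.13], 'position': [517.779, 119.146, 329.24], 'orientation': [0.717, 0.697, -0.0, -0.0], 'contact_force': [0.939, 0.186, -3.117], 'wrist_torque': [0.06, -0.066, 0.034], 'width': 0.601, 'gripper_force': 44.999}
yaw 88.4166927465239
[[ 2.760e-02  9.996e-01 -4.000e-04]
 [ 9.996e-01 -2.760e-02 -1.000e-04]
 [-1.000e-04 -4.000e-04 -1.000e+00]]
(495, 440, 3) (495, 495, 3)
```

View pics/w6.png

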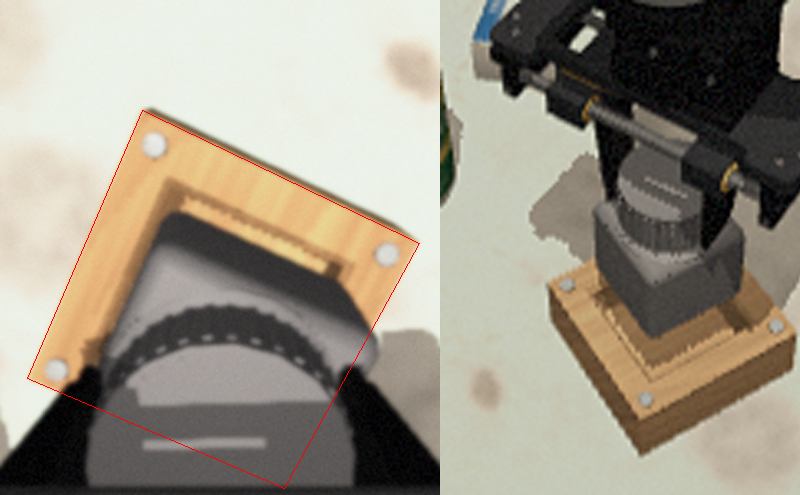

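The overlay matches the holder within about 1–2 mm. The jar's lower far edge runs (200,218)→(330,277) and the holder's far top edge (148,110)→(415,240). I'll check the alignment.

```bash
python3 - <<'E'
from h import *
import pickle
o,_,_=pickle.load(open('w6.pkl','rb'));c=cam('wrist',o)
f=lambda p:(217+p[0]/2.2,60+p[1]/2.2)
def ang(p,q,z):
    A,B=atz(c,f(p),z)[:2],atz(c,f(q),z)[:2];d=B-A;n=np.array([-d[1],d[0]])/np.hypot(*d);print(np.degrees(np.arctan2(d[1],d[0])),'mid',(A+B)/2,'n.A',n@A);return n@A
ang((148,110),(415,240),42);ang((153,144),(386,254),43);ang((148,110),(30,378),42);ang((153,144),(57,369),43)
ang((200,218),(330,277),69.8);ang((175,245),(330,318),129.8)
X=[atz(c,f(p),43)for p in((153,144),(386,254),(57,369))];print(X,(X[1]+X[2])/2)
show(get_obs())
E
```

```text
-27.190942658000022 mid [542.07696067 164.66231749] n.A 394.17129389615593
-26.745587719668464 mid [537.38603765 156.539924  ] n.A 381.6319439400952
-117.26186759784177 mid [469.50997948 139.8873723 ] n.A 353.28134669255667
-116.27403657963531 mid [475.56752255 135.97878548] n.A 366.24223352145077
-26.28416306381612 mid [533.49316777 144.79890367] n.A 366.07122778911724
-27.414588469716445 mid [526.99254503 148.69614669] n.A 374.63827510223547
[array([496.01116304, 177.39058207,  43.        ]), array([578.76091225, 135.68926594,  43.        ]), array([455.12388207,  94.5669889 ,  43.        ])] [516.94239716 115.12812742  43.        ]
{'time': 5.617, 'joint_positions': [0.102, 0.452, 1.871, -0.0, 0.816, 0.129], 'position': [517.671, 119.011, 330.277], 'orientation': [0.717, 0.697, 0.001, 0.001], 'contact_force': [-0.429, -0.744, -3.463], 'wrist_torque': [-0.039, -0.062, 0.009], 'width': 0.599, 'gripper_force': 44.999}
```

>>> jog_arm([
  [-0.002,0,0.02,0,0,0,-1],
  [-0.002,0,0.04,0,0,0,-1],
  [-0.002,0,0.05,0,0,0,-1],
  [-0.002,0,0.056,0,0,0,-1],
  [-0.002,0,0.062,0,0,0,-1],
  [-0.002,0,0.066,0,0,0,-1],
  [-0.002,0,0.066,0,0,0,-1],
])

```text
time: 6.2
position: [517.2, 118.1, 295.9]
orientation: [0.717, 0.697, -0.0, -0.0]
contact_force: [0.2, -0.2, -3.3]
width: 0.598
gripper_force: 45.0
```

>>> jog_arm([
  [0,0,0.01,0,0,0,-1],
  [0,0,0.02,0,0,0,-1],
  [0,0,0.03,0,0,0,-1],
  [0,0,0.038,0,0,0,-1],
  [0,0,0.042,0,0,0,-1],
  [0,0,0.045,0,0,0,-1],
  [0,0,0.045,0,0,0,-1],
])

```text
time: 6.78
position: [517.2, 118.1, 273.4]
orientation: [0.717, 0.697, -0.0, -0.0]
contact_force: [-0.1, 0.8, -2.2]
width: 0.598
gripper_force: 45.0
```

>>> jog_arm([
  [0,0,0.002,0,0,0,-1],
  [0,0,0.004,0,0,0,-1],
  [0,0,0.004,0,0,0,-1],
  [0,0,0.004,0,0,0,-1],
])

```text
time: 7.12
position: [517.3, 118.1, 271.9]
orientation: [0.717, 0.697, 0.0, 0.0]
contact_force: [0.5, -0.4, -3.6]
width: 0.6
gripper_force: 45.0
```

```bash
python3 -c "
from h import *
show(get_obs())"
```

```text
{'time': 7.117, 'joint_positions': [0.1, 0.539, 1.922, -0.0, 0.68, 0.127], 'position': [517.275, 118.106, 271.866], 'orientation': [0.717, 0.697, 0.0, 0.0], 'contact_force': [0.502, -0.353, -3.62], 'wrist_torque': [0.067, -0.069, -0.037], 'width': 0.6, 'gripper_force': 44.999}
```

>>> jog_arm([
  [0,0,0.002,0,0,0,-1],
  [0,0,0.002,0,0,0,-1],
  [0,0,0.002,0,0,0,-1],
])

```text
time: 7.37
position: [517.3, 118.4, 271.5]
orientation: [0.717, 0.697, 0.001, 0.0]
contact_force: [-1.9, 3.8, 5.4]
width: 0.603
gripper_force: 45.0
```

>>> jog_arm([
  [0,0,0.002,0,0,0,-1],
  [0,0,0.002,0,0,0,-1],
  [0,0,0.002,0,0,0,-1],
])

```text
time: 7.62
position: [517.2, 118.5, 271.2]
orientation: [0.717, 0.697, 0.001, 0.0]
contact_force: [-3.5, 4.6, 15.2]
width: 0.601
gripper_force: 45.0
```

>>> jog_arm([
  [0,-0.0005,0,0,0,-0.05,-1],
  [0,-0.001,0,0,0,-0.1,-1],
  [-0.0002,-0.0014,0,0,0,-0.16,-1],
  [-0.0004,-0.002,0,0,0,-0.22,-1],
  [-0.0006,-0.0026,-0.0005,0,0,-0.28,-1],
  [-0.0009,-0.003,-0.0005,0,0,-0.34,-1],
  [-0.0012,-0.0035,-0.001,0,0,-0.4,-1],
  [-0.0014,-0.0039,-0.001,0,0,-0.45,-1],
  [-0.0014,-0.0039,-0.001,0,0,-0.45,-1],
], newtons=50)

```text
time: 8.37
position: [515.2, 117.5, 271.5]
orientation: [0.429, 0.903, 0.0, 0.001]
contact_force: [-4.1, 1.0, 12.0]
width: 0.603
gripper_force: 50.0
```

```bash
python3 - <<'E'
from h import *
import pickle
o=get_obs();show(o);x=Ro.from_quat(o['orientation']).as_matrix();print('yaw',np.degrees(np.arctan2(x[1,0],x[0,0])))
pickle.dump((o,read_camera('wrist'),read_camera('scene')),open('w7.pkl','wb'))
E
```

```text
{'time': 8.367, 'joint_positions': [0.099, 0.538, 1.927, 0.0, 0.675, -0.585], 'position': [515.241, 117.544, 271.465], 'orientation': [0.429, 0.903, 0.0, 0.001], 'contact_force': [-4.115, 1.03, 11.967], 'wrist_torque': [0.152, 0.511, 0.059], 'width': 0.603, 'gripper_force': 50.003}
yaw 129.22230607930175
```

>>> jog_arm([
  [0,-0.0005,0,0,0,-0.05,-1],
  [0,-0.001,0,0,0,-0.1,-1],
  [-0.0002,-0.0014,0,0,0,-0.16,-1],
  [-0.0004,-0.002,-0.0005,0,0,-0.22,-1],
  [-0.0006,-0.0026,-0.0005,0,0,-0.28,-1],
  [-0.0009,-0.003,-0.001,0,0,-0.34,-1],
  [-0.0012,-0.0035,-0.001,0,0,-0.4,-1],
  [-0.0014,-0.0039,-0.001,0,0,-0.44,-1],
  [-0.0014,-0.0039,-0.001,0,0,-0.44,-1],
])

```text
time: 9.22
position: [514.3, 115.8, 272.3]
orientation: [0.098, 0.995, 0.0, 0.001]
contact_force: [-4.5, 1.5, 15.6]
width: 0.605
gripper_force: 50.0
```

```bash
python3 - <<'E'
from h import *
import pickle
o=get_obs();show(o);x=Ro.from_quat(o['orientation']).as_matrix();print('yaw',np.degrees(np.arctan2(x[1,0],x[0,0])))
s=read_camera('scene');w=read_camera('wrist');pickle.dump((o,w,s),open('w8.pkl','wb'))
o7,w7,_=pickle.load(open('w7.pkl','rb'));_,w6,_=pickle.load(open('w6.pkl','rb'))
cv2.imwrite('pics/w8.png',np.vstack([np.hstack([cv2.resize(i[70:270,190:450],(400,300)) for i in(w7,w)]),np.hstack([cv2.resize(s[230:350,250:410],(400,300)),cv2.resize(w6[70:270,190:450],(400,300))])]))
E
```

```text
{'time': 9.217, 'joint_positions': [0.096, 0.535, 1.93, 0.0, 0.674, -1.279], 'position': [514.282, 115.821, 272.26], 'orientation': [0.098, 0.995, 0.0, 0.001], 'contact_force': [-4.456, 1.537, 15.635], 'wrist_torque': [0.337, 0.471, 0.075], 'width': 0.605, 'gripper_force': 50.004}
yaw 168.7711662987546
```

View pics/w8.png

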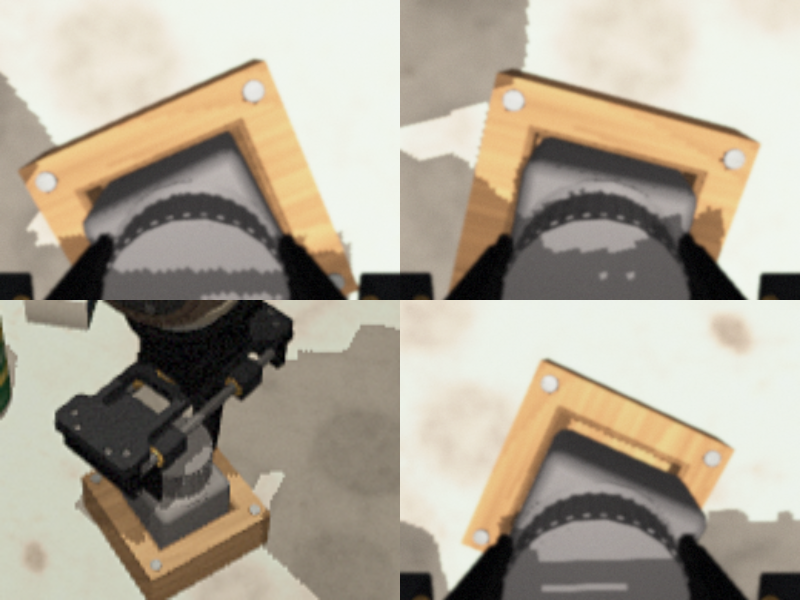

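The jar is seated in the pocket and stayed square to it while the tool turned about 80°. The 1 mm rise with steady force suggests the cap really turned. I'll lift it a little and check the load.

>>> jog_arm([
  [0,0,-0.002,0,0,0,-1],
  [0,0,-0.004,0,0,0,-1],
  [0,0,-0.006,0,0,0,-1],
  [0,0,-0.006,0,0,0,-1],
  [0,0,-0.006,0,0,0,-1],
])

```text
time: 9.73
position: [514.3, 115.7, 273.8]
orientation: [0.1, 0.995, 0.0, 0.0]
contact_force: [0.2, 2.1, 0.9]
width: 0.597
gripper_force: 50.0
```

```bash
python3 - <<'E'
from h import *
f=[]
for i in range(6):read_camera('wrist');f.append(get_obs()['contact_force'])
print(np.round(f,1));show(get_obs())
E
```

```text
[[ 0.5  1.8  1.2]
 [ 1.3  2.2  1. ]
 [ 0.6  2.7  0.9]
 [ 0.8  2.9 -0.2]
 [ 0.5  1.9  0.5]
 [ 0.7  1.4 -0. ]]
{'time': 10.033, 'joint_positions': [0.096, 0.533, 1.929, -0.0, 0.68, -1.275], 'position': [514.263, 115.704, 273.715], 'orientation': [0.1, 0.995, 0.0, 0.0], 'contact_force': [0.658, 1.433, -0.019], 'wrist_torque': [0.559, -0.177, -0.025], 'width': 0.602, 'gripper_force': 50.0}
```

>>> jog_arm([
  [0,0,-0.003,0,0,0,-1],
  [0,0,-0.006,0,0,0,-1],
  [0,0,-0.008,0,0,0,-1],
  [0,0,-0.008,0,0,0,-1],
])

```text
time: 10.37
position: [514.2, 115.6, 277.9]
orientation: [0.1, 0.995, -0.0, 0.0]
contact_force: [-0.1, 0.9, -0.4]
width: 0.603
gripper_force: 50.0
```

```bash
python3 - <<'E'
from h import *
f=[]
for i in range(6):read_camera('wrist');f.append(get_obs()['contact_force'])
print(np.round(f,1));show(get_obs())
E
```

```text
[[-0.2  0.4 -0.2]
 [ 0.6  1.7  0.5]
 [ 0.9  1.8  0.9]
 [ 0.7  1.8  0.3]
 [-0.3  0.7 -0.2]
 [ 1.2  2.   0.3]]
{'time': 10.667, 'joint_positions': [0.096, 0.526, 1.926, -0.0, 0.689, -1.275], 'position': [514.207, 115.673, 277.759], 'orientation': [0.1, 0.995, -0.0, 0.0], 'contact_force': [1.184, 2.049, 0.3], 'wrist_torque': [0.368, -0.171, -0.023], 'width': 0.603, 'gripper_force': 50.0}
```

The load is about zero, whereas carrying the jar read −3.3 N, so the cap is free. I'll lift it to about 25 mm above the mouth.

>>> jog_arm([
  [0,0,-0.01,0,0,0,-1],
  [0,0,-0.02,0,0,0,-1],
  [0,0,-0.035,0,0,0,-1],
  [0,0,-0.05,0,0,0,-1],
  [0,0,-0.065,0,0,0,-1],
  [0,0,-0.08,0,0,0,-1],
  [0,0,-0.085,0,0,0,-1],
  [0,0,-0.085,0,0,0,-1],
  [0,0,-0.085,0,0,0,-1],
  [0,0,-0.085,0,0,0,-1],
])

```text
time: 11.5
position: [514.1, 115.7, 320.0]
orientation: [0.1, 0.995, -0.0, -0.0]
contact_force: [-0.3, 0.2, -0.4]
width: 0.601
gripper_force: 50.0
```

```bash
python3 - <<'E'
from h import *
s=read_camera('scene');w=read_camera('wrist');o=get_obs();show(o)
cv2.imwrite('pics/w9.png',np.hstack([cv2.resize(s[220:350,255:385],(400,400),interpolation=cv2.INTER_CUBIC),cv2.resize(w[60:290,205:435],(400,400),interpolation=cv2.INTER_CUBIC)]))
E
```

```text
{'time': 11.6, 'joint_positions': [0.096, 0.462, 1.891, -0.0, 0.789, -1.275], 'position': [514.143, 115.648, 319.832], 'orientation': [0.1, 0.995, -0.0, -0.0], 'contact_force': [0.8, -1.162, -0.124], 'wrist_torque': [0.143, -0.136, -0.03], 'width': 0.602, 'gripper_force': 50.0}
```

View pics/w9.png

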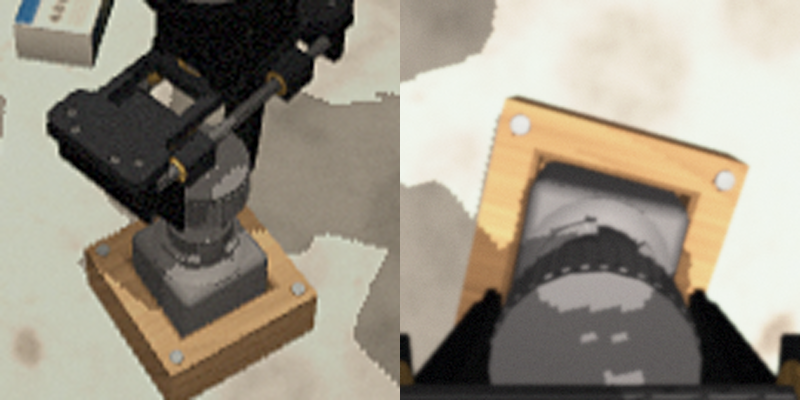

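The jar stays in the pocket with its bare neck at (200,245). The cap is held level above it at (218,190), and the bystanders are undisturbed. I'm handing it in.

```bash
python3 -c "
from cell import *
print(job_done())"
```

```text
the job is handed in; nothing more can be done
None
```

The job is handed in: the jar stands fully down in the pocket, the cap is unscrewed and held level about 25 mm above the open mouth, and the bystanders were not touched; no verdict came back.

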